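# Load the core analyser and hold its sprung lid just below balance

### The arm

A 6-joint arm with a two-finger parallel gripper is mounted at the origin on the work surface. World frame = base frame: x ahead of the robot, y to its left, z up, the work surface at z = 0. Lengths are in m, angles in rad, forces in N, time in s.
With the tool pointing down it reaches from about 0.325 to 0.9 m from the base axis. Payload 6.1 kg.
Tool frame: the origin (TCP) lies at the centre of the arm's flange, where the gripper is bolted on; the fingertips stand 173 mm ahead of it and the grasp point (between the pads) lies 155 mm ahead of it; z points along the fingers, y is the line along which they close (so a half turn about z gives the same grasp; the last joint's range is limited). The gripper opens to 85 mm and grips with 20 to 120 N. Pads are 22 mm wide; open, the fingers measure 114 mm over their backs; the gripper's body (76 mm by 85 mm) begins 54 mm behind the grasp point. The pads swing forward as they close: fully open they stand 13 mm farther back than shut.
Start: joints at [1.219, 0.22, 1.526, -0, 1.395, -0.126], TCP at [0.14, 0.609, 0.405] pointing down, gripper open.
Joint ranges: [-2.98, 2.98], [-0.91, 2.08], [0.09, 2.57], [-1.24, 4.39], [0.2, 2.65], [-2.68, 2.68]. Speed limits (rad/s): [2.57, 2.57, 3.01, 3.14, 3.14, 3.14].

### API

Orientations are given as a rotation vector (axis times angle).
In Python, from rig import arm gives the robot as it stands.
- The arm moves only by the shell command python3 -m crank 'ROWS' [FORCE]. ROWS is a JSON object whose one key "series" holds a list of rows, each an object of numbers: "wx", "wy", "wz": the turn, a rotation vector about the tool's x, y, z in degrees; "dx", "dy", "dz": the shift along the tool's x, y, z in cm; "fingers": the finger opening in cm, from 0 to 8.54. A call has 1 to 20 rows; each row shifts and turns the commanded pose from where the row before left it, along the tool's axes as they then stand; what a row does not reach is not made up. A row lasts 1/10 s, in which the tool goes at most 50 mm and 8.59 degrees, less where a joint would pass 70% of its speed; a pose out of reach is approached as far as the arm can. A call is refused whole if a number of a shift passes 5 or a number of a turn 8.59, either way. A call with a gripper value outside its range is refused whole. The fingers move at their own pace and stop on an object; FORCE is the grip in N (left out, the last holds). Time passes only in rows, so rows that do not move let the fingers close. It gives the time, the measured TCP pose, the force, the opening and the grip force at its end, in the units of the state.
- arm.get_state(): the state, without advancing time (a new reading comes with each control period).
- arm.capture(name): name is "scene" or "top" or "wrist"; returns a dict with "color" (384x512x3 uint8, red, green, blue), "intrinsics" (3x3 intrinsics, pixels), "dist_coeffs" ([k1, k2, p1, p2, k3] as OpenCV has them; the pictures are not rectified), "eye" and "rotation" of the camera in the world; the wrist camera has in their place "tool_from_camera" (4x4, takes a point from camera to tool coordinates, whose origin is the TCP and whose axes are the flange's). Camera axes: x right, y up, looking along -z (the intrinsics and any distortion apply to the point x, -y, -z); pixel columns grow to the right and rows downward; lengths in m; the calibration is good to about 2 mm. A picture is of the moment at which its call begins: read the wrist's pose just before it. There is no depth.
- arm.hand_in(): hands the job in; it is judged then, once.
Trained networks look in the newest picture that a camera, given by its name, has taken for a name from the list of things; names that differ only in an ending like _2 or _b are one class to them, and where a whole thing is asked for, a point or a joint stands for the part that bears it (a point fixed in the world has none). Each returns a list of dicts, best first, with "score" (0 to 1); they miss things now and then, are a little off and sometimes report something else, mostly with a low value. They report only what shows in the picture. A call takes as long as a camera call. They do not tell look-alikes from the thing itself.
- arm.look_for(camera, thing): "position" ([column, row] in pixels, amid what is visible of it).
The state is a dict: "time": time; "q": joint angles; "qd": joint speeds; "effort": joint torques, N m; "ee_pos": TCP position; "tool_rot": TCP orientation; "ft_force": force on the tool from outside, world axes, zero at the start; "torque": the same for the moment, N m; "opening": opening from 0.0 (shut) to 1.0 (fully open); "grasp_force": force on a finger pad.
Only numpy, scipy, OpenCV 4.12 (cv2) and the standard library are available. Lean on these libraries where they do the work, as an engineer would, in place of code of your own. Each camera call takes 0.05 s, during which the arm holds its last target. There are 200 camera calls.

### The job

Lift the X-ray analyser's blue sprung lid past its balance point and right up, so that it stays open by itself, and stand the pale sandstone core upright in the brass ring on the chamber floor, set down gently, not dropped. Then take hold of the lid again and ease it back down, without letting it fall shut, to just below its balance point, some five to ten degrees lower, and finish while still holding it there, ready to drop shut once I have checked how the core stands. Leave the other cores, the loose ring and the caliper where they are.

Things in the scene. Friction and masses are not known exactly. Their poses are not given: they have to be found in the camera images.
- analyser: X-ray analyser fixed to the bench. Origin on the bench under the middle of the lid's width; x from front (bar side) to hinge, y to the display side, z up. White housing: x -95 to 165, y -116 to 216 mm, top 115 mm high; at x 50, y 200 a lamp up to 140 mm. Chamber under the lid, open to the top only: x -81 to 58, y -85 to 85 mm, floor 35 mm above the bench. Hinge line along y at x 90, height 121 mm.
- lid (a joint): Lid angle, rad: 0 shut (start), 1.55 (89 deg) fully open at its stop. Blue lid, amber window, 0.8 kg, 180 mm long, 214 wide, 14 thick, turns up about lid_hinge. Torsion springs balance it at 1.05 (60 deg): below, it falls shut; above, they carry it to the stop and keep it there; damped. Forces at the bar: 1.5 N to lift it off shut, 0.3 N down 7 deg below balance, 1.5 N up at the stop.
- lid_bar (a point): Middle of the lid's round steel grip bar, 12 mm thick, 136 mm long, parallel to the hinge (analyser's y), on two arms at its ends; it moves with the lid. Shut: 222 mm in front of the hinge line and 28 mm above it (149 mm above the bench), 42 mm in front of the lid's edge, free below. Fully open: 23 mm behind the hinge line, 344 mm above the bench.
- lid_hinge (a point): Point on the hinge line in the middle of the lid's width, 121 mm above the bench; fixed to the analyser, same axes as the analyser.
- ring_seat (a point): Centre of the brass centring ring fixed on the chamber floor (analyser x -12, y 0), at floor level, 35 mm above the bench: the middle of the core's foot belongs here. Ring 18 mm high; bore 58 mm wide up to 10 mm, then flared to about 68 mm at the mouth. Hidden under the lid until it is open.
- sandstone: The core to load: pale sandy-yellow banded rock cylinder, 54 mm in diameter, 60 mm high, about 0.33 kg, standing on the bench among the other two. Origin in the middle of its underside, z up along it.
- basalt: Dark grey rock core, same size, standing on the bench. Bystander. Origin in the middle of its underside.
- mudstone: Red-brown rock core, same size, standing on the bench. Bystander. Origin in the middle of its underside.
- spare_ring: Loose smaller brass ring, 64 mm across, 18 mm high, lying on the bench beside the cores. Bystander. Origin in the middle of its underside.
- caliper: Digital caliper, 150 mm long, 13 mm high, lying flat on the bench to the left. Bystander. Origin at the middle of its underside.
Things that resemble listed ones, but are neither listed nor needed, are in the scene too. There is more than one size of the sandstone; the one meant has the size given above.

How it is judged:
By the outcome, as a careful person would: the job done as asked, in the order asked, and still so for the second after the job is handed in, while the arm keeps its last pose, push and grip.
It also fails if it takes over 72 s, if anything falls off the work surface, if the arm or the gripper's body presses on something with over 40 N, if the wrist force passes 120 N, or if a joint passes its speed limit or range.

## Working session

There is one attempt and no reset: what is moved stays moved. The work goes in short steps, Python scripts to look and compute and a shell command to move; the robot and the scene stay as the last step left them, time stands still between calls to the robot, and variables do not carry over. Pictures are saved under pics/ and viewed, at most 13 in all, crops included, and the job is handed in when it is done.

```bash
ls; mkdir -p pics
cat > h.py <<'E'
import numpy as np, cv2, json
from rig import arm
from scipy.spatial.transform import Rotation as R
def snap(cam,name=None):
    s=arm.get_state(); c=arm.capture(cam)
    if cam=="wrist":
        T=np.eye(4);T[:3,:3]=R.from_rotvec(s["tool_rot"]).as_matrix();T[:3,3]=s["ee_pos"]
        M=T@np.array(c["tool_from_camera"]); c["eye"]=M[:3,3];c["rotation"]=M[:3,:3]
    c["eye"]=np.array(c["eye"]);c["rotation"]=np.array(c["rotation"])
    if name: cv2.imwrite("pics/"+name,c["color"][:,:,::-1])
    return c
def ray(c,px):
    u=cv2.undistortPoints(np.array([[px]],float),np.array(c["intrinsics"]),np.array(c["dist_coeffs"]))[0,0]
    return c["rotation"]@np.array([u[0],-u[1],-1.])
def atz(c,px,z):
    d=ray(c,px); return c["eye"]+d*(z-c["eye"][2])/d[2]
def proj(c,P):
    p=(np.atleast_2d(P)-c["eye"])@c["rotation"]; p=p*[1,-1,-1]
    return cv2.projectPoints(p,np.zeros(3),np.zeros(3),np.array(c["intrinsics"]),np.array(c["dist_coeffs"]))[0][:,0]
def st():
    s=arm.get_state(); print({k:np.round(s[k],3).tolist() for k in("time","q","ee_pos","tool_rot","ft_force","opening","grasp_force")}); return s
E
python3 - <<'E'
from h import *
st()
a=snap("scene");
for t in["analyser","lid_bar","lid","sandstone","basalt","mudstone","spare_ring","caliper"]: print(t,[(np.round(d["position"]).tolist(),round(d["score"],2)) for d in arm.look_for("scene",t)])
b=snap("top")
for t in["analyser","lid_bar","lid","sandstone","basalt","mudstone","spare_ring","caliper"]: print(t,[(np.round(d["position"]).tolist(),round(d["score"],2)) for d in arm.look_for("top",t)])
cv2.imwrite("pics/a.png",cv2.resize(np.vstack([a["color"],b["color"]])[:,:,::-1],(400,600)) )
cv2.imwrite("pics/scene.png",cv2.resize(a["color"][:,:,::-1],(800,600)))
cv2.imwrite("pics/top.png",cv2.resize(b["color"][:,:,::-1],(800,600)))
print(a["eye"],b["eye"])
E
```

```text
pics
{'time': 0.0, 'q': [1.219, 0.221, 1.528, -0.0, 1.395, -0.126], 'ee_pos': [0.14, 0.609, 0.404], 'tool_rot': [-0.354, -3.121, 0.003], 'ft_force': [0.594, -0.153, 0.072], 'opening': 1.001, 'grasp_force': 0.0}
analyser [([271.0, 212.0], 0.35)]
lid_bar [([252.0, 195.0], 0.68)]
lid [([250.0, 194.0], 0.76)]
sandstone [([102.0, 228.0], 0.9), ([142.0, 224.0], 0.74)]
basalt [([186.0, 256.0], 0.91)]
mudstone [([173.0, 226.0], 0.63)]
spare_ring [([151.0, 271.0], 0.76)]
caliper [([335.0, 171.0], 0.71)]
analyser [([248.0, 170.0], 0.89)]
lid_bar [([265.0, 180.0], 0.56)]
lid [([266.0, 186.0], 0.66)]
sandstone [([413.0, 252.0], 0.97), ([389.0, 215.0], 0.69), ([375.0, 245.0], 0.65)]
basalt [([352.0, 168.0], 0.64), ([401.0, 175.0], 0.44)]
mudstone [([348.0, 218.0], 0.69), ([390.0, 216.0], 0.58)]
spare_ring [([350.0, 216.0], 0.49), ([400.0, 170.0], 0.45), ([356.0, 169.0], 0.33)]
caliper [([354.0, 171.0], 0.68), ([122.0, 211.0], 0.67)]
[ 1.49189451 -0.60169411  0.96033041] [0.44217731 0.03538037 1.07389281]
```

View pics/scene.png

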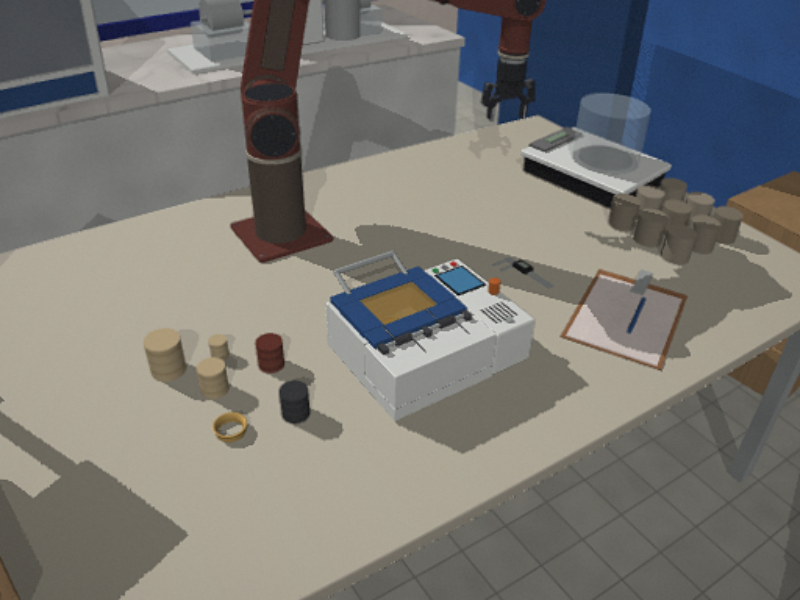

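View pics/top.png

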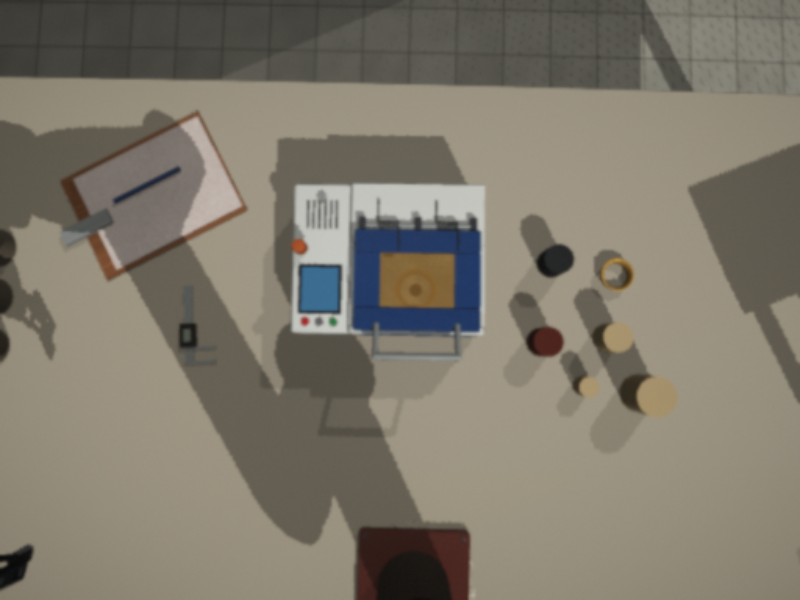

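The scene picture shows the analyser in the middle, its bar towards the robot. In the top view (800x600 scale) there are three sandy cores: large at (656,397), medium at (617,337) and small at (588,386). The medium one looks as wide as the basalt (556,260) and the mudstone (546,341), so it fits 54 mm. I'll measure all three and check in a crop.

Run:
```python
from h import *
b=snap("top"); k=.64
for n,p,z in[("large",(656,397),.06),("mid",(617,337),.06),("small",(588,386),.04),("basalt",(556,260),.06),("mud",(547,341),.06),("ring",(617,273),.018)]:
    print(n,np.round(atz(b,np.array(p)*k,z),3))
for n,p in[("BL",(295,184)),("BR",(485,185)),("FR",(485,333)),("FL",(292,333))]: print(n,np.round(atz(b,np.array(p)*k,.115),3))
for p in[(374,355),(460,357)]: print("bar",np.round(atz(b,np.array(p)*k,.149),3))
# segment sandy tops: bright saturated
im=b["color"]; sub=im[130:290,320:450]; hsv=cv2.cvtColor(sub,cv2.COLOR_RGB2HSV)
m=((hsv[...,1]>75)&(hsv[...,2]>140)&(hsv[...,0]<30)).astype(np.uint8)
n,l,s,c=cv2.connectedComponentsWithStats(m)
for i in range(1,n):
    if s[i,4]>30:
        x,y,w,h,a=s[i]; p=c[i]+[320,130]
        e=[atz(b,(320+x-.5,p[1]),.06),atz(b,(320+x+w-.5,p[1]),.06)]
        print(p,s[i],np.round(atz(b,p,.06),3),"wid",np.linalg.norm(e[1]-e[0]).round(3))
cv2.imwrite("pics/crop.png",cv2.resize(sub[...,::-1],None,fx=3.7,fy=3.7,interpolation=2))
```

```text
Traceback (most recent call last):
  File "h.py", line 16, in atz
    d=ray(c,px); return c["eye"]+d*(z-c["eye"][2])/d[2]
                                                   ~^^^
IndexError: invalid index to scalar variable.
```

```bash
sed -i 's/c\["rotation"\]=np.array(c\["rotation"\])/r=np.array(c["rotation"]);c["rotation"]=R.from_rotvec(r).as_matrix() if r.size==3 else r/' h.py
python3 - <<'E'
from h import *
b=snap("top"); k=.64
for n,p,z in[("large",(656,397),.06),("mid",(617,337),.06),("small",(588,386),.04),("basalt",(556,260),.06),("mud",(547,341),.06),("ring",(617,273),.018)]:
    print(n,np.round(atz(b,np.array(p)*k,z),3))
for n,p in[("BL",(295,184)),("BR",(485,185)),("FR",(485,333)),("FL",(292,333))]: print(n,np.round(atz(b,np.array(p)*k,.115),3))
for p in[(374,355),(460,357)]: print("bar",np.round(atz(b,np.array(p)*k,.149),3))
im=b["color"]; sub=im[130:290,320:450]; hsv=cv2.cvtColor(sub,cv2.COLOR_RGB2HSV)
m=((hsv[...,1]>75)&(hsv[...,2]>140)&(hsv[...,0]<30)).astype(np.uint8)
n,l,s,c=cv2.connectedComponentsWithStats(m)
for i in range(1,n):
    if s[i,4]>30:
        x,y,w,h,a=s[i]; p=c[i]+[320,130]
        e=[atz(b,(320+x-.5,p[1]),.06),atz(b,(320+x+w-.5,p[1]),.06)]
        print(p,s[i],np.round(atz(b,p,.06),3),"wid",np.linalg.norm(e[1]-e[0]).round(3))
cv2.imwrite("pics/crop.png",cv2.resize(sub[...,::-1],None,fx=3.7,fy=3.7,interpolation=2))
E
```

```text
large [ 0.361 -0.425  0.06 ]
mid [ 0.466 -0.356  0.06 ]
small [ 0.376 -0.31   0.04 ]
basalt [ 0.602 -0.245  0.06 ]
mud [ 0.456 -0.23   0.06 ]
ring [ 0.587 -0.372  0.018]
BL [0.715 0.221 0.115]
BR [ 0.721 -0.106  0.115]
FR [ 0.466 -0.11   0.115]
FL [0.458 0.217 0.115]
bar [0.425 0.075 0.149]
bar [ 0.425 -0.065  0.149]
[395.10638298 173.05319149] [65 35 21 22 94] [ 0.586 -0.356  0.06 ] wid 0.06
[395.38289963 215.6133829 ] [ 67  77  18  18 269] [ 0.466 -0.357  0.06 ] wid 0.051
[376.61016949 247.39830508] [ 51 111  12  13 118] [ 0.377 -0.305  0.06 ] wid 0.034
[420.11267606 253.60362173] [ 88 111  25  26 497] [ 0.362 -0.426  0.06 ] wid 0.07
```

View pics/crop.png

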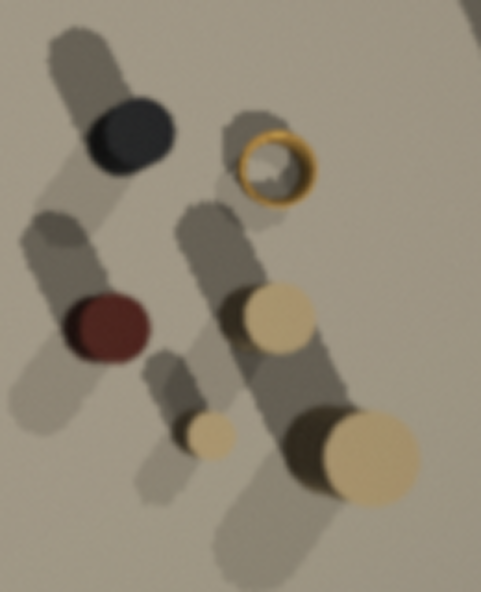

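Confirmed: the medium core at crop (280,318), about 53 mm across, is the one. The large one measures 70 mm and the small one 34 mm. Next I move above the bar: turn the yaw to 0 and then translate.

```bash
python3 -m crank '{"series":[{"wz":8.55,"fingers":4},{"wz":8.55},{"wz":8.55},{"wz":8.55},{"wz":8.55},{"wz":8.55},{"wz":8.55},{"wz":8.55},{"wz":8.55}]}' 30
python3 -m crank '{"series":[{"dx":-4.3,"dy":2},{"dx":-4.3,"dy":2},{"dx":-4.3,"dy":2},{"dx":-4.3,"dy":2},{"dx":-4.3,"dy":2},{"dx":-4.3,"dy":2},{"dx":-4.3,"dy":2},{"dx":-4.3,"dy":2},{"dx":-4.3,"dy":2},{"dx":-4.3,"dy":2},{"dx":-4.3,"dy":2},{"dx":-4.3,"dy":2},{"dx":-4.3,"dy":2},{"dx":-4.3,"dy":2},{},{}]}'
python3 - <<'E'
from h import *
s=st(); print(R.from_rotvec(s["tool_rot"]).as_matrix().round(3))
c=snap("wrist","w1.png"); print(c["eye"])
print([(d["position"],d["score"]) for d in arm.look_for("wrist","lid_bar")])
E
```

```text
{'time': 1.0, 'q': [1.219, 0.22, 1.526, 0.0, 1.395, -0.126], 'ee_pos': [0.14, 0.609, 0.405], 'tool_rot': [-0.354, -3.122, -0.0], 'ft_force': [0.368, 0.071, 0.585], 'opening': 1.002, 'grasp_force': 0.0}
[[-0.975  0.224 -0.   ]
 [ 0.224  0.975  0.   ]
 [ 0.     0.    -1.   ]]
[0.07069595 0.62469984 0.374521  ]
[([81.9, 381.6], 0.4)]invalid input at $.series[0]: expected keys wx, wy, wz, dx, dy, dz, fingers
invalid input at $.series[0]: expected keys wx, wy, wz, dx, dy, dz, fingers
```

View pics/w1.png

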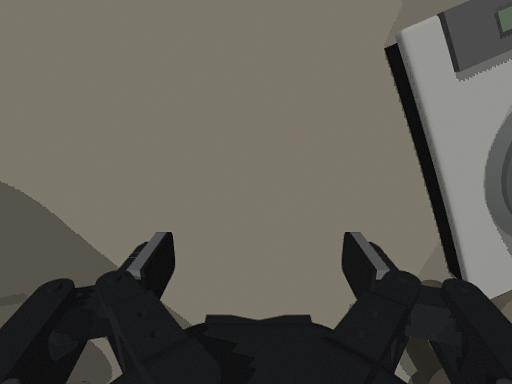

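The wrist picture shows only the bench and the balance, because the move was refused: every row needs all the keys.

```bash
python3 -m crank '{"series":[{"wx":0,"wy":0,"wz":8.55,"dx":0,"dy":0,"dz":0,"fingers":4},{"wx":0,"wy":0,"wz":8.55,"dx":0,"dy":0,"dz":0,"fingers":4},{"wx":0,"wy":0,"wz":8.55,"dx":0,"dy":0,"dz":0,"fingers":4},{"wx":0,"wy":0,"wz":8.55,"dx":0,"dy":0,"dz":0,"fingers":4},{"wx":0,"wy":0,"wz":8.55,"dx":0,"dy":0,"dz":0,"fingers":4},{"wx":0,"wy":0,"wz":8.55,"dx":0,"dy":0,"dz":0,"fingers":4},{"wx":0,"wy":0,"wz":8.55,"dx":0,"dy":0,"dz":0,"fingers":4},{"wx":0,"wy":0,"wz":8.55,"dx":0,"dy":0,"dz":0,"fingers":4},{"wx":0,"wy":0,"wz":8.55,"dx":0,"dy":0,"dz":0,"fingers":4}]}' 30
python3 -m crank '{"series":[{"wx":0,"wy":0,"wz":0,"dx":-4.3,"dy":2,"dz":0,"fingers":4},{"wx":0,"wy":0,"wz":0,"dx":-4.3,"dy":2,"dz":0,"fingers":4},{"wx":0,"wy":0,"wz":0,"dx":-4.3,"dy":2,"dz":0,"fingers":4},{"wx":0,"wy":0,"wz":0,"dx":-4.3,"dy":2,"dz":0,"fingers":4},{"wx":0,"wy":0,"wz":0,"dx":-4.3,"dy":2,"dz":0,"fingers":4},{"wx":0,"wy":0,"wz":0,"dx":-4.3,"dy":2,"dz":0,"fingers":4},{"wx":0,"wy":0,"wz":0,"dx":-4.3,"dy":2,"dz":0,"fingers":4},{"wx":0,"wy":0,"wz":0,"dx":-4.3,"dy":2,"dz":0,"fingers":4},{"wx":0,"wy":0,"wz":0,"dx":-4.3,"dy":2,"dz":0,"fingers":4},{"wx":0,"wy":0,"wz":0,"dx":-4.3,"dy":2,"dz":0,"fingers":4},{"wx":0,"wy":0,"wz":0,"dx":-4.3,"dy":2,"dz":0,"fingers":4},{"wx":0,"wy":0,"wz":0,"dx":-4.3,"dy":2,"dz":0,"fingers":4},{"wx":0,"wy":0,"wz":0,"dx":-4.3,"dy":2,"dz":0,"fingers":4},{"wx":0,"wy":0,"wz":0,"dx":-4.3,"dy":2,"dz":0,"fingers":4},{"wx":0,"wy":0,"wz":0,"dx":0,"dy":0,"dz":0,"fingers":4},{"wx":0,"wy":0,"wz":0,"dx":0,"dy":0,"dz":0,"fingers":4}]}'
python3 - <<'E'
from h import *
s=st(); print(R.from_rotvec(s["tool_rot"]).as_matrix().round(3))
c=snap("wrist","w2.png"); print(c["eye"])
print([(d["position"],d["score"]) for d in arm.look_for("wrist","lid_bar")])
E
```

```text
time: 2.0
ee_pos: [0.1399, 0.6091, 0.4047]
tool_rot: [-2.226, -2.217, -0.0]
ft_force: [0.5, 0.4, -0.2]
opening: 0.47
grasp_force: 0.0
time: 3.6
ee_pos: [0.4212, 0.0068, 0.4046]
tool_rot: [-2.222, -2.219, 0.0]
ft_force: [-0.1, 0.5, 0.3]
opening: 0.468
grasp_force: 0.0
{'time': 3.6, 'q': [-0.172, -0.291, 2.024, 0.0, 1.409, -0.171], 'ee_pos': [0.421, 0.007, 0.405], 'tool_rot': [-2.222, -2.219, 0.0], 'ft_force': [-0.098, 0.492, 0.3], 'opening': 0.468, 'grasp_force': 0.0}
[[ 0.001  1.    -0.001]
 [ 1.    -0.001  0.001]
 [ 0.001 -0.001 -1.   ]]
[0.42008707 0.07656241 0.37443956]
[([396.2, 158.1], 0.6)]
```

View pics/w2.png

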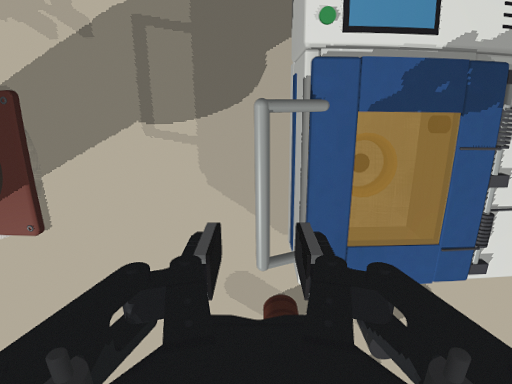

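The wrist picture shows the bar from (262,107) to (265,265), between the fingers, with the ring visible through the window at about (362,163). Now I compute the positions.

Run:
```python
from h import *
c=snap("wrist")
for p in[(262,112),(263,160),(264,210),(265,262)]: print(np.round(atz(c,p,.149),4))
print("ring",np.round(atz(c,(362,163),.045),4))
```

```text
[0.4225 0.0731 0.149 ]
[0.4235 0.0357 0.149 ]
[ 0.4247 -0.0069  0.149 ]
[ 0.426  -0.0564  0.149 ]
ring [0.5426 0.013  0.045 ]
```

```bash
python3 -m crank '{"series":[{"wx":0,"wy":0,"wz":-1.3,"dx":0,"dy":0.3,"dz":2.5,"fingers":4},{"wx":0,"wy":0,"wz":0,"dx":0,"dy":0,"dz":2.5,"fingers":4},{"wx":0,"wy":0,"wz":0,"dx":0,"dy":0,"dz":2.5,"fingers":4},{"wx":0,"wy":0,"wz":0,"dx":0,"dy":0,"dz":1.5,"fingers":4},{"wx":0,"wy":0,"wz":0,"dx":0,"dy":0,"dz":1,"fingers":4},{"wx":0,"wy":0,"wz":0,"dx":0,"dy":0,"dz":0,"fingers":0},{"wx":0,"wy":0,"wz":0,"dx":0,"dy":0,"dz":0,"fingers":0},{"wx":0,"wy":0,"wz":0,"dx":0,"dy":0,"dz":0,"fingers":0},{"wx":0,"wy":0,"wz":0,"dx":0,"dy":0,"dz":0,"fingers":0},{"wx":0,"wy":0,"wz":0,"dx":0,"dy":0,"dz":0,"fingers":0},{"wx":0,"wy":0,"wz":0,"dx":0,"dy":0,"dz":0,"fingers":0}]}' 30
python3 - <<'E'
import numpy as np
t=np.radians(np.arange(0,88.1,4)+7.19); r=22.38
y=-r*np.cos(t); z=-r*np.sin(t)
for i,(a,b) in enumerate(zip(np.diff(y),np.diff(z))): print(4*(i+1),round(a,2),round(b,2))
E
```

```text
time: 4.85
ee_pos: [0.4243, 0.008, 0.3052]
tool_rot: [-2.194, -2.248, -0.003]
ft_force: [-0.6, 5.5, 0.8]
opening: 0.127
grasp_force: 29.3
4 0.25 -1.54
8 0.36 -1.52
12 0.46 -1.49
16 0.56 -1.46
20 0.66 -1.41
24 0.76 -1.36
28 0.86 -1.31
32 0.94 -1.24
36 1.03 -1.18
40 1.11 -1.1
44 1.18 -1.02
48 1.25 -0.94
52 1.31 -0.85
56 1.37 -0.75
60 1.42 -0.66
64 1.46 -0.55
68 1.5 -0.45
72 1.52 -0.35
76 1.54 -0.24
80 1.56 -0.13
84 1.56 -0.02
88 1.56 0.09
```

```bash
python3 -m crank '{"series":[{"wx":0,"wy":0,"wz":0,"dx":0,"dy":0.25,"dz":-1.54,"fingers":0},{"wx":0,"wy":0,"wz":0,"dx":0,"dy":0.36,"dz":-1.52,"fingers":0},{"wx":0,"wy":0,"wz":0,"dx":0,"dy":0.46,"dz":-1.49,"fingers":0},{"wx":0,"wy":0,"wz":0,"dx":0,"dy":0.56,"dz":-1.46,"fingers":0},{"wx":0,"wy":0,"wz":0,"dx":0,"dy":0.66,"dz":-1.41,"fingers":0},{"wx":0,"wy":0,"wz":0,"dx":0,"dy":0.76,"dz":-1.36,"fingers":0},{"wx":0,"wy":0,"wz":0,"dx":0,"dy":0,"dz":0,"fingers":0}]}'
python3 -m crank '{"series":[{"wx":0,"wy":0,"wz":0,"dx":0,"dy":0.86,"dz":-1.31,"fingers":0},{"wx":0,"wy":0,"wz":0,"dx":0,"dy":0.94,"dz":-1.24,"fingers":0},{"wx":0,"wy":0,"wz":0,"dx":0,"dy":1.03,"dz":-1.18,"fingers":0},{"wx":0,"wy":0,"wz":0,"dx":0,"dy":1.11,"dz":-1.1,"fingers":0},{"wx":0,"wy":0,"wz":0,"dx":0,"dy":1.18,"dz":-1.02,"fingers":0},{"wx":0,"wy":0,"wz":0,"dx":0,"dy":1.25,"dz":-0.94,"fingers":0},{"wx":0,"wy":0,"wz":0,"dx":0,"dy":0,"dz":0,"fingers":0}]}'
```

```text
time: 5.55
ee_pos: [0.4549, 0.0085, 0.395]
tool_rot: [-2.193, -2.248, 0.001]
ft_force: [-7.8, 3.3, 3.1]
opening: 0.127
grasp_force: 29.7
time: 6.25
ee_pos: [0.519, 0.0095, 0.4649]
tool_rot: [2.192, 2.246, 0.0]
ft_force: [-10.7, 0.9, 13.6]
opening: 0.125
grasp_force: 31.3
```

```bash
python3 -m crank '{"series":[{"wx":0,"wy":0,"wz":0,"dx":0,"dy":1.25,"dz":-0.95,"fingers":0},{"wx":0,"wy":0,"wz":0,"dx":0,"dy":1.32,"dz":-0.85,"fingers":0},{"wx":0,"wy":0,"wz":0,"dx":0,"dy":1.4,"dz":-0.7,"fingers":0},{"wx":0,"wy":0,"wz":0,"dx":0,"dy":1.46,"dz":-0.55,"fingers":0},{"wx":0,"wy":0,"wz":0,"dx":0,"dy":1.5,"dz":-0.45,"fingers":0},{"wx":0,"wy":0,"wz":0,"dx":0,"dy":0,"dz":0,"fingers":0}]}'
python3 -m crank '{"series":[{"wx":0,"wy":0,"wz":0,"dx":0,"dy":1.52,"dz":-0.35,"fingers":0},{"wx":0,"wy":0,"wz":0,"dx":0,"dy":1.54,"dz":-0.24,"fingers":0},{"wx":0,"wy":0,"wz":0,"dx":0,"dy":1.56,"dz":-0.13,"fingers":0},{"wx":0,"wy":0,"wz":0,"dx":0,"dy":1.2,"dz":-0.02,"fingers":0},{"wx":0,"wy":0,"wz":0,"dx":0,"dy":0,"dz":0,"fingers":0},{"wx":0,"wy":0,"wz":0,"dx":0,"dy":0,"dz":0,"fingers":0}]}'
python3 - <<'E'
from h import *
c=snap("scene"); im=c["color"][100:280,170:370]
w=snap("wrist")["color"]
print([(d["position"],d["score"]) for d in arm.look_for("scene","lid_bar")])
cv2.imwrite("pics/open1.png",np.hstack([cv2.resize(im,(400,360)),cv2.resize(w,(400,360))])[...,::-1])
E
```

```text
time: 6.85
ee_pos: [0.589, 0.0105, 0.4976]
tool_rot: [2.192, 2.244, 0.0]
ft_force: [-1.7, -4.0, 6.8]
opening: 0.127
grasp_force: 31.6
time: 7.45
ee_pos: [0.6461, 0.0113, 0.5036]
tool_rot: [2.193, 2.244, -0.003]
ft_force: [0.8, -6.1, 1.7]
opening: 0.125
grasp_force: 32.2
[([268.4, 180.8], 0.57)]
```

View pics/open1.png

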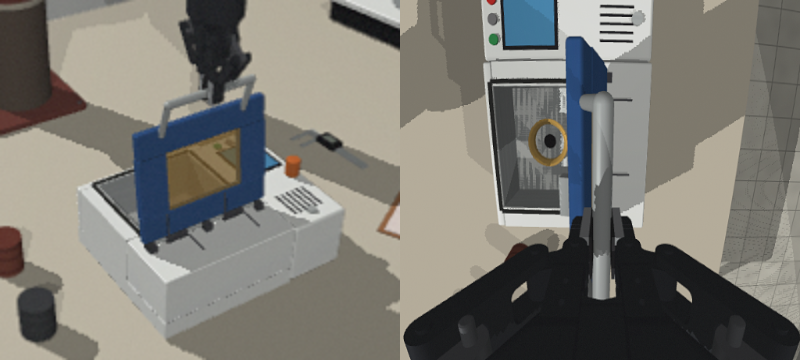

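The lid is up to about 83°. In the wrist half of the picture the ring is at about (547,142) and unobstructed. I bring the lid to about 88°, release it and go up.

```bash
python3 - <<'E'
from h import *
c=snap("wrist")
im=c["color"]; hsv=cv2.cvtColor(im,cv2.COLOR_RGB2HSV)
m=((hsv[...,0]>12)&(hsv[...,0]<30)&(hsv[...,1]>120)).astype(np.uint8); m[:100]=0;m[210:]=0
ys,xs=np.nonzero(m); print(len(xs),xs.min(),xs.max(),ys.min(),ys.max())
p=((xs.min()+xs.max())/2,(ys.min()+ys.max())/2); print(p,atz(c,p,.048),atz(c,(xs.min(),p[1]),.048),atz(c,(xs.max(),p[1]),.048),atz(c,(p[0],ys.min()),.048),atz(c,(p[0],ys.max()),.048))
E
python3 -m crank '{"series":[{"wx":0,"wy":0,"wz":0,"dx":0,"dy":1,"dz":0.03,"fingers":0},{"wx":0,"wy":0,"wz":0,"dx":0,"dy":0.8,"dz":0.05,"fingers":0},{"wx":0,"wy":0,"wz":0,"dx":0,"dy":0,"dz":0,"fingers":0},{"wx":0,"wy":0,"wz":0,"dx":0,"dy":0,"dz":0,"fingers":4},{"wx":0,"wy":0,"wz":0,"dx":0,"dy":0,"dz":0,"fingers":4},{"wx":0,"wy":0,"wz":0,"dx":0,"dy":0,"dz":0,"fingers":4},{"wx":0,"wy":0,"wz":0,"dx":0,"dy":0,"dz":0,"fingers":4}]}'
```

```text
855 165 213 127 176
(np.float64(189.0), np.float64(151.5)) [0.5418561 0.0095167 0.048    ] [0.50533454 0.00888576 0.048     ] [0.57807068 0.01019731 0.048     ] [0.54327183 0.04589876 0.048     ] [ 0.54026234 -0.02849361  0.048     ]
time: 8.35
ee_pos: [0.6635, 0.0139, 0.5019]
tool_rot: [-2.193, -2.249, 0.0]
ft_force: [0.5, 0.6, -0.2]
opening: 0.466
grasp_force: 0.0
```

```bash
python3 -m crank '{"series":[{"wx":0,"wy":0,"wz":0,"dx":0,"dy":0,"dz":-2,"fingers":4},{"wx":0,"wy":0,"wz":0,"dx":0,"dy":0,"dz":-4,"fingers":4},{"wx":0,"wy":0,"wz":0,"dx":-4.06,"dy":-2.29,"dz":0,"fingers":4},{"wx":0,"wy":0,"wz":0,"dx":-4.06,"dy":-2.29,"dz":0,"fingers":4},{"wx":0,"wy":0,"wz":0,"dx":-4.06,"dy":-2.29,"dz":0,"fingers":4},{"wx":0,"wy":0,"wz":0,"dx":-4.06,"dy":-2.29,"dz":0,"fingers":4},{"wx":0,"wy":0,"wz":0,"dx":-4.06,"dy":-2.29,"dz":0,"fingers":4},{"wx":0,"wy":0,"wz":0,"dx":-4.06,"dy":-2.29,"dz":0,"fingers":4},{"wx":0,"wy":0,"wz":0,"dx":-4.06,"dy":-2.29,"dz":0,"fingers":4},{"wx":0,"wy":0,"wz":0,"dx":-4.06,"dy":-2.29,"dz":0,"fingers":4},{"wx":0,"wy":0,"wz":0,"dx":-4.06,"dy":-2.29,"dz":0,"fingers":4}]}'
python3 -m crank '{"series":[{"wx":0,"wy":0,"wz":8.2,"dx":0,"dy":0,"dz":2,"fingers":8.5},{"wx":0,"wy":0,"wz":8.2,"dx":0,"dy":0,"dz":2,"fingers":8.5},{"wx":0,"wy":0,"wz":8.2,"dx":0,"dy":0,"dz":2,"fingers":8.5},{"wx":0,"wy":0,"wz":8.2,"dx":0,"dy":0,"dz":2,"fingers":8.5},{"wx":0,"wy":0,"wz":8.2,"dx":0,"dy":0,"dz":2,"fingers":8.5},{"wx":0,"wy":0,"wz":8.2,"dx":0,"dy":0,"dz":2,"fingers":8.5},{"wx":0,"wy":0,"wz":8.2,"dx":0,"dy":0,"dz":2,"fingers":8.5},{"wx":0,"wy":0,"wz":8.2,"dx":0,"dy":0,"dz":2,"fingers":8.5},{"wx":0,"wy":0,"wz":8.2,"dx":0,"dy":0,"dz":2,"fingers":8.5},{"wx":0,"wy":0,"wz":8.2,"dx":0,"dy":0,"dz":2,"fingers":8.5},{"wx":0,"wy":0,"wz":8,"dx":0,"dy":0,"dz":2,"fingers":8.5},{"wx":0,"wy":0,"wz":0,"dx":0,"dy":0,"dz":0,"fingers":8.5}]}'
python3 - <<'E'
from h import *
s=st(); print(R.from_rotvec(s["tool_rot"]).as_matrix().round(3))
c=snap("wrist"); im=c["color"]
cv2.imwrite("pics/w3.png",np.hstack([im,cv2.resize(snap("scene")["color"][100:280,170:370],(288,384))])[...,::-1])
for t in["sandstone","mudstone"]: print(t,[(d["position"],round(d["score"],2),atz(c,d["position"],.05).round(3)) for d in arm.look_for("wrist",t)])
E
```

```text
time: 9.45
ee_pos: [0.4655, -0.3579, 0.5622]
tool_rot: [2.193, 2.249, 0.0]
ft_force: [0.9, 0.5, 0.6]
opening: 0.471
grasp_force: 0.0
time: 10.65
ee_pos: [0.4659, -0.3557, 0.3386]
tool_rot: [-3.137, -0.037, 0.007]
ft_force: [-0.4, 0.4, -0.4]
opening: 0.996
grasp_force: 0.0
{'time': 10.65, 'q': [-0.787, 0.186, 1.694, 0.0, 1.268, 0.76], 'ee_pos': [0.466, -0.356, 0.339], 'tool_rot': [-3.137, -0.037, 0.007], 'ft_force': [-0.38, 0.445, -0.422], 'opening': 0.996, 'grasp_force': 0.0}
[[ 1.     0.024 -0.004]
 [ 0.024 -1.     0.004]
 [-0.004 -0.005 -1.   ]]
sandstone [([313.3, 276.5], 0.98, array([ 0.362, -0.414,  0.05 ])), ([217.8, 254.7], 0.82, array([ 0.385, -0.315,  0.05 ])), ([259.5, 176.6], 0.59, array([ 0.468, -0.355,  0.05 ]))]
mudstone []
```

View pics/w3.png

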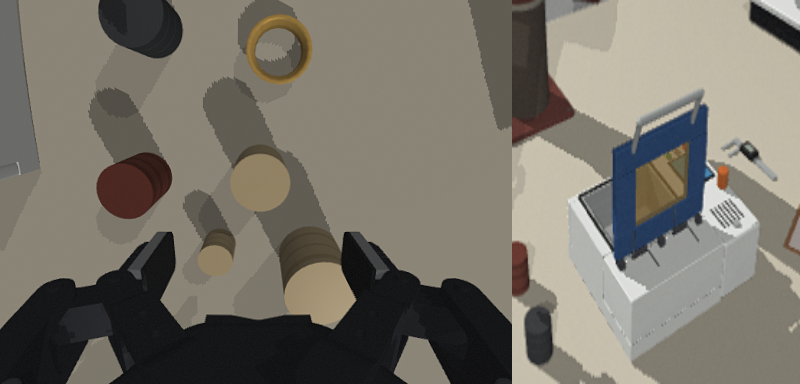

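The lid stays open. The target core's top is at (260,182), the small one is at (215,262) and the large one at (318,292). The fingers have clearance on both sides.

Run:
```python
from h import *
c=snap("wrist")
for p in[(260,182),(231,182),(290,182),(260,154),(260,211)]: print(p,atz(c,p,.06).round(4))
```

```text
(260, 182) [ 0.4674 -0.3591  0.06  ]
(231, 182) [ 0.4667 -0.3325  0.06  ]
(290, 182) [ 0.4682 -0.3867  0.06  ]
(260, 154) [ 0.4934 -0.3584  0.06  ]
(260, 211) [ 0.439  -0.3599  0.06  ]
```

```bash
python3 -m crank '{"series":[{"wx":0,"wy":0,"wz":0,"dx":0.1,"dy":0.28,"dz":3,"fingers":8.5},{"wx":0,"wy":0,"wz":0,"dx":0,"dy":0,"dz":3,"fingers":8.5},{"wx":0,"wy":0,"wz":0,"dx":0,"dy":0,"dz":3,"fingers":8.5},{"wx":0,"wy":0,"wz":0,"dx":0,"dy":0,"dz":3,"fingers":8.5},{"wx":0,"wy":0,"wz":0,"dx":0,"dy":0,"dz":1.5,"fingers":8.5},{"wx":0,"wy":0,"wz":0,"dx":0,"dy":0,"dz":0.7,"fingers":8.5},{"wx":0,"wy":0,"wz":0,"dx":0,"dy":0,"dz":0,"fingers":8.5},{"wx":0,"wy":0,"wz":0,"dx":0,"dy":0,"dz":0,"fingers":4},{"wx":0,"wy":0,"wz":0,"dx":0,"dy":0,"dz":0,"fingers":4},{"wx":0,"wy":0,"wz":0,"dx":0,"dy":0,"dz":0,"fingers":4},{"wx":0,"wy":0,"wz":0,"dx":0,"dy":0,"dz":0,"fingers":4},{"wx":0,"wy":0,"wz":0,"dx":0,"dy":0,"dz":0,"fingers":4},{"wx":0,"wy":0,"wz":0,"dx":0,"dy":0,"dz":0,"fingers":4}]}' 40
```

```text
time: 12.2
ee_pos: [0.4685, -0.3599, 0.202]
tool_rot: [3.14, 0.039, 0.003]
ft_force: [-0.8, 1.8, 7.0]
opening: 0.621
grasp_force: 42.4
```

```bash
python3 -m crank '{"series":[{"wx":0,"wy":0,"wz":0,"dx":0,"dy":0,"dz":-0.5,"fingers":4},{"wx":0,"wy":0,"wz":0,"dx":0,"dy":0,"dz":-1.5,"fingers":4},{"wx":0,"wy":0,"wz":0,"dx":0,"dy":0,"dz":-3,"fingers":4},{"wx":0,"wy":0,"wz":0,"dx":0,"dy":0,"dz":-3,"fingers":4},{"wx":0,"wy":0,"wz":0,"dx":0,"dy":0,"dz":-3,"fingers":4},{"wx":0,"wy":0,"wz":0,"dx":0,"dy":0,"dz":-3,"fingers":4},{"wx":0,"wy":0,"wz":0,"dx":0,"dy":0,"dz":-3,"fingers":4},{"wx":0,"wy":0,"wz":0,"dx":0,"dy":0,"dz":-1,"fingers":4},{"wx":0,"wy":0,"wz":0,"dx":0,"dy":0,"dz":0,"fingers":4}]}'
python3 - <<'E'
from h import *
s=st(); print(R.from_rotvec(s["tool_rot"]).as_matrix().round(3))
E
```

```text
time: 13.1
ee_pos: [0.468, -0.3599, 0.3824]
tool_rot: [3.138, 0.039, 0.005]
ft_force: [0.3, 0.7, -3.7]
opening: 0.619
grasp_force: 43.0
{'time': 13.1, 'q': [-0.789, 0.153, 1.646, -0.0, 1.338, 0.757], 'ee_pos': [0.468, -0.36, 0.382], 'tool_rot': [3.138, 0.039, 0.005], 'ft_force': [0.311, 0.652, -3.707], 'opening': 0.619, 'grasp_force': 42.978}
[[ 1.     0.025  0.003]
 [ 0.025 -1.    -0.003]
 [ 0.003  0.003 -1.   ]]
```

```bash
python3 -m crank '{"series":[{"wx":0,"wy":0,"wz":0,"dx":0.5,"dy":-2.08,"dz":0,"fingers":4},{"wx":0,"wy":0,"wz":0,"dx":0.93,"dy":-4.08,"dz":0,"fingers":4},{"wx":0,"wy":0,"wz":0,"dx":0.93,"dy":-4.08,"dz":0,"fingers":4},{"wx":0,"wy":0,"wz":0,"dx":0.93,"dy":-4.08,"dz":0,"fingers":4},{"wx":0,"wy":0,"wz":0,"dx":0.93,"dy":-4.08,"dz":0,"fingers":4},{"wx":0,"wy":0,"wz":0,"dx":0.93,"dy":-4.08,"dz":0,"fingers":4},{"wx":0,"wy":0,"wz":0,"dx":0.93,"dy":-4.08,"dz":0,"fingers":4},{"wx":0,"wy":0,"wz":0,"dx":0.93,"dy":-4.08,"dz":0,"fingers":4},{"wx":0,"wy":0,"wz":0,"dx":0.93,"dy":-4.08,"dz":0,"fingers":4},{"wx":0,"wy":0,"wz":0,"dx":0.43,"dy":-2,"dz":0,"fingers":4},{"wx":0,"wy":0,"wz":0,"dx":0,"dy":0,"dz":0,"fingers":4},{"wx":0,"wy":0,"wz":0,"dx":0,"dy":0,"dz":0,"fingers":4}]}'
python3 - <<'E'
from h import *
s=st(); c=snap("wrist","w4.png")
T=R.from_rotvec(s["tool_rot"]).as_matrix(); e=s["ee_pos"]
print("core top proj",proj(c,e+T@[0,0,.142]),"edges",proj(c,[e+T@[.027,0,.142],e+T@[0,.027,.142],e+T@[0,-.027,.142]]),"ring",proj(c,[[.543,.009,.053]]))
E
```

```text
time: 14.3
ee_pos: [0.5418, 0.0099, 0.378]
tool_rot: [3.141, 0.041, -0.005]
ft_force: [0.5, -0.0, -3.2]
opening: 0.622
grasp_force: 43.2
{'time': 14.3, 'q': [-0.127, 0.044, 1.772, -0.001, 1.329, 1.418], 'ee_pos': [0.542, 0.01, 0.378], 'tool_rot': [3.141, 0.041, -0.005], 'ft_force': [0.539, -0.016, -3.178], 'opening': 0.622, 'grasp_force': 43.25}
core top proj [[258.19059996 265.18314304]] edges [[258.20132878 208.21161185]
 [318.74515562 264.96198827]
 [197.66910451 264.8846387 ]] ring [[259.13590964 169.54549885]]
```

View pics/w4.png

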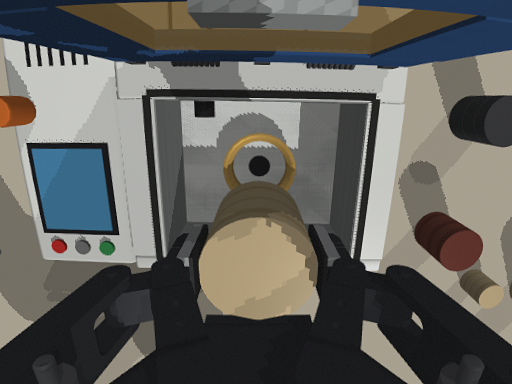

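The picture shows the core held upright over the chamber, with the top disc around (259,268). The ring is beyond it at (260,166), with a black centre dot. I measure the offsets.

Run:
```python
from h import *
s=st(); c=snap("wrist"); T=R.from_rotvec(s["tool_rot"]).as_matrix(); e=np.array(s["ee_pos"])
im=c["color"]
print("col 259:",[(r,im[r,255:263].mean(0).astype(int).tolist()) for r in list(range(204,228,2))+list(range(312,324,2))])
g=im[150:185,240:280].astype(int).sum(2)<120
ys,xs=np.nonzero(g); p=(xs.mean()+240,ys.mean()+150); print("dot",p,atz(c,p,.035).round(4),atz(c,p,.036).round(4))
hsv=cv2.cvtColor(im,cv2.COLOR_RGB2HSV); m=(hsv[...,1]>130)&(hsv[...,0]>10)&(hsv[...,0]<30); m[:120]=0;m[185:]=0
ys,xs=np.nonzero(m); print("ring x",xs.min(),xs.max(),ys.min(), atz(c,(xs.min(),168),.048).round(4),atz(c,(xs.max(),168),.048).round(4),atz(c,(259,ys.min()),.048).round(4))
for r in(208,212,216,220,318,322): print(r,((atz(c,(259,r),e[2]-.142)-e)@T).round(4))
```

```text
{'time': 14.35, 'q': [-0.128, 0.044, 1.772, -0.001, 1.329, 1.418], 'ee_pos': [0.542, 0.009, 0.378], 'tool_rot': [3.141, 0.039, -0.004], 'ft_force': [0.066, -0.658, -3.395], 'opening': 0.618, 'grasp_force': 43.249}
col 259: [(204, [81, 73, 57]), (206, [81, 73, 57]), (208, [75, 66, 50]), (210, [75, 66, 49]), (212, [79, 70, 55]), (214, [81, 73, 57]), (216, [78, 70, 55]), (218, [143, 127, 98]), (220, [177, 158, 122]), (222, [178, 158, 123]), (224, [178, 158, 123]), (226, [179, 159, 123]), (312, [165, 147, 115]), (314, [164, 147, 115]), (316, [164, 147, 115]), (318, [171, 152, 118]), (320, [39, 37, 35]), (322, [26, 27, 30])]
dot (np.float64(258.1916932907348), np.float64(165.72843450479235)) [0.5434 0.0093 0.035 ] [0.5436 0.0093 0.036 ]
ring x 0 293 120 [0.5377 0.3062 0.048 ] [ 0.5447 -0.0281  0.048 ] [0.5942 0.0097 0.048 ]
208 [0.0271 0.0003 0.1419]
212 [0.0253 0.0003 0.1419]
216 [0.0235 0.0003 0.1419]
220 [0.0217 0.0003 0.1419]
318 [-0.029   0.0004  0.1421]
322 [-0.0314  0.0004  0.1421]
```

Run:
```python
from h import *
s=st(); c=snap("wrist"); T=R.from_rotvec(s["tool_rot"]).as_matrix(); e=np.array(s["ee_pos"])
im=c["color"]
print([(r,im[r,255:263].mean(0).astype(int).tolist()) for r in range(170,194,2)])
for r in(180,182,184,186): print(r,((atz(c,(259,r),e[2]-.202)-e)@T).round(4))
print(s["ee_pos"],T[:,2])
t=snap("top"); print("top", proj(t,[e+T@[0,0,.142]]))
x=t["color"][150:290,200:340]; cv2.imwrite("pics/t5.png",cv2.resize(np.hstack([x,snap("scene")["color"][120:260,190:330]])[...,::-1],None,fx=2.8,fy=2.8,interpolation=2))
```

```text
{'time': 14.4, 'q': [-0.129, 0.043, 1.771, -0.001, 1.329, 1.418], 'ee_pos': [0.542, 0.009, 0.379], 'tool_rot': [3.141, 0.037, -0.003], 'ft_force': [0.116, -0.261, -2.977], 'opening': 0.62, 'grasp_force': 43.249}
[(170, [19, 19, 20]), (172, [19, 19, 20]), (174, [18, 18, 19]), (176, [71, 72, 71]), (178, [118, 118, 116]), (180, [109, 108, 104]), (182, [78, 69, 53]), (184, [79, 71, 56]), (186, [75, 66, 50]), (188, [76, 68, 52]), (190, [79, 71, 56]), (192, [79, 71, 55])]
180 [0.0233 0.0005 0.202 ]
182 [0.022  0.0005 0.202 ]
184 [0.0207 0.0005 0.202 ]
186 [0.0194 0.0005 0.202 ]
[0.54202611 0.00879995 0.37879457] [-2.05417814e-03 -2.56776757e-04 -9.99997857e-01]
top [[267.71052499 178.16474342]]
```

```bash
python3 -m crank '{"series":[{"wx":0,"wy":0,"wz":0,"dx":0.25,"dy":0,"dz":1,"fingers":4},{"wx":0,"wy":0,"wz":0,"dx":0.25,"dy":0,"dz":2,"fingers":4},{"wx":0,"wy":0,"wz":0,"dx":0,"dy":0,"dz":2.5,"fingers":4},{"wx":0,"wy":0,"wz":0,"dx":0,"dy":0,"dz":2.5,"fingers":4},{"wx":0,"wy":0,"wz":0,"dx":0,"dy":0,"dz":2,"fingers":4},{"wx":0,"wy":0,"wz":0,"dx":0,"dy":0,"dz":1.5,"fingers":4},{"wx":0,"wy":0,"wz":0,"dx":0,"dy":0,"dz":0,"fingers":4},{"wx":0,"wy":0,"wz":0,"dx":0,"dy":0,"dz":0,"fingers":4}]}'
python3 - <<'E'
from h import *
for i in range(3): s=st()
c=snap("wrist","w6.png"); T=R.from_rotvec(s["tool_rot"]).as_matrix(); e=np.array(s["ee_pos"])
print("ring mouth outer edges proj",proj(c,[[.5436+.035,.0093,.053],[.5436,.0093+.035,.053],[.5436,.0093-.035,.053]]))
E
```

```text
time: 15.35
ee_pos: [0.5476, 0.0095, 0.2651]
tool_rot: [-3.141, -0.038, 0.0]
ft_force: [0.1, 0.7, -2.1]
opening: 0.622
grasp_force: 43.3
{'time': 15.35, 'q': [-0.127, 0.182, 1.849, 0.0, 1.11, 1.42], 'ee_pos': [0.548, 0.01, 0.265], 'tool_rot': [-3.141, -0.038, 0.0], 'ft_force': [0.067, 0.704, -2.083], 'opening': 0.622, 'grasp_force': 43.26}
{'time': 15.35, 'q': [-0.127, 0.182, 1.849, 0.0, 1.11, 1.42], 'ee_pos': [0.548, 0.01, 0.265], 'tool_rot': [-3.141, -0.038, 0.0], 'ft_force': [0.067, 0.704, -2.083], 'opening': 0.622, 'grasp_force': 43.26}
{'time': 15.35, 'q': [-0.127, 0.182, 1.849, 0.0, 1.11, 1.42], 'ee_pos': [0.548, 0.01, 0.265], 'tool_rot': [-3.141, -0.038, 0.0], 'ft_force': [0.067, 0.704, -2.083], 'opening': 0.622, 'grasp_force': 43.26}
ring mouth outer edges proj [[259.79167789 164.5474467 ]
 [207.23511646 213.66214481]
 [309.56800205 216.02756619]]
```

View pics/w6.png

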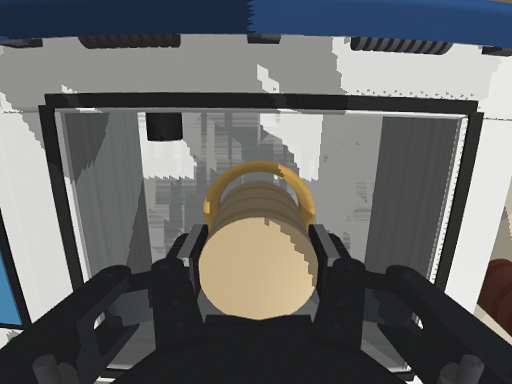

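The ring spans (204..315) about the core's axis at column 259, and the far gap is about 7 mm, so the core is centred. I lower it slowly.

```bash
python3 -m crank '{"series":[{"wx":0,"wy":0,"wz":0,"dx":0,"dy":0,"dz":0.4,"fingers":4},{"wx":0,"wy":0,"wz":0,"dx":0,"dy":0,"dz":0.4,"fingers":4},{"wx":0,"wy":0,"wz":0,"dx":0,"dy":0,"dz":0.4,"fingers":4},{"wx":0,"wy":0,"wz":0,"dx":0,"dy":0,"dz":0.4,"fingers":4},{"wx":0,"wy":0,"wz":0,"dx":0,"dy":0,"dz":0.3,"fingers":4},{"wx":0,"wy":0,"wz":0,"dx":0,"dy":0,"dz":0.3,"fingers":4},{"wx":0,"wy":0,"wz":0,"dx":0,"dy":0,"dz":0,"fingers":4}]}'
```

```text
time: 16.1
ee_pos: [0.5471, 0.0097, 0.2424]
tool_rot: [-3.141, -0.039, 0.002]
ft_force: [0.5, -0.7, -3.1]
opening: 0.619
grasp_force: 43.3
```

```bash
python3 -m crank '{"series":[{"wx":0,"wy":0,"wz":0,"dx":0,"dy":0,"dz":0.2,"fingers":4},{"wx":0,"wy":0,"wz":0,"dx":0,"dy":0,"dz":0.2,"fingers":4},{"wx":0,"wy":0,"wz":0,"dx":0,"dy":0,"dz":0,"fingers":4}]}'
```

```text
time: 16.4
ee_pos: [0.5473, 0.0097, 0.2387]
tool_rot: [-3.141, -0.039, 0.001]
ft_force: [0.5, -0.2, -3.3]
opening: 0.618
grasp_force: 43.3
```

```bash
python3 -m crank '{"series":[{"wx":0,"wy":0,"wz":0,"dx":0,"dy":0,"dz":0.1,"fingers":4},{"wx":0,"wy":0,"wz":0,"dx":0,"dy":0,"dz":0,"fingers":4}]}';  python3 -m crank '{"series":[{"wx":0,"wy":0,"wz":0,"dx":0,"dy":0,"dz":0.1,"fingers":4},{"wx":0,"wy":0,"wz":0,"dx":0,"dy":0,"dz":0,"fingers":4}]}' | grep -E 'ee_pos|ft'
```

```text
time: 16.6
ee_pos: [0.5474, 0.0097, 0.2379]
tool_rot: [3.141, 0.039, -0.0]
ft_force: [-1.2, -1.0, -2.7]
opening: 0.621
grasp_force: 43.3
ee_pos: [0.5475, 0.0097, 0.2371]
ft_force: [-0.9, 0.4, -1.9]
```

```bash
python3 -m crank '{"series":[{"wx":0,"wy":0,"wz":0,"dx":0,"dy":0,"dz":0.1,"fingers":4},{"wx":0,"wy":0,"wz":0,"dx":0,"dy":0,"dz":0,"fingers":4}]}' | grep -E 'ee_pos|ft';  python3 -m crank '{"series":[{"wx":0,"wy":0,"wz":0,"dx":0,"dy":0,"dz":0.05,"fingers":4},{"wx":0,"wy":0,"wz":0,"dx":0,"dy":0,"dz":0,"fingers":4}]}' | grep -E 'ee_pos|ft'
```

```text
ee_pos: [0.5475, 0.0097, 0.237]
ft_force: [-3.4, 1.4, 4.0]
ee_pos: [0.5476, 0.0097, 0.237]
ft_force: [-6.1, -0.2, 8.6]
```

```bash
python3 -m crank '{"series":[{"wx":0,"wy":0,"wz":0,"dx":-0.1,"dy":0,"dz":-0.05,"fingers":4},{"wx":0,"wy":0,"wz":0,"dx":0,"dy":0,"dz":0,"fingers":4}]}' | grep -E 'ee_pos|ft'
```

```text
ee_pos: [0.5469, 0.0097, 0.237]
ft_force: [-1.3, 0.4, 6.2]
```

```bash
python3 -m crank '{"series":[{"wx":0,"wy":0,"wz":0,"dx":0,"dy":0,"dz":0,"fingers":5.8},{"wx":0,"wy":0,"wz":0,"dx":0,"dy":0,"dz":0,"fingers":6.2},{"wx":0,"wy":0,"wz":0,"dx":0,"dy":0,"dz":0,"fingers":7.5},{"wx":0,"wy":0,"wz":0,"dx":0,"dy":0,"dz":0,"fingers":7.5},{"wx":0,"wy":0,"wz":0,"dx":0,"dy":0,"dz":0,"fingers":7.5},{"wx":0,"wy":0,"wz":0,"dx":0,"dy":0,"dz":-0.5,"fingers":7.5},{"wx":0,"wy":0,"wz":0,"dx":0,"dy":0,"dz":-1.5,"fingers":7.5},{"wx":0,"wy":0,"wz":0,"dx":0,"dy":0,"dz":-3,"fingers":7.5},{"wx":0,"wy":0,"wz":0,"dx":0,"dy":0,"dz":-4,"fingers":7.5},{"wx":0,"wy":0,"wz":0,"dx":0,"dy":0,"dz":-4,"fingers":7.5},{"wx":0,"wy":0,"wz":0,"dx":0,"dy":0,"dz":0,"fingers":7.5}]}'
python3 - <<'E'
from h import *
s=st(); c=snap("wrist"); t=snap("top")
cv2.imwrite("pics/w7.png",np.hstack([cv2.resize(c["color"],(450,338)),cv2.resize(t["color"][110:250,200:330],(314,338))])[...,::-1])
print("expected top centre/edges",proj(c,[[.5436,.0093,.095],[.5436+.027,.0093,.095],[.5436,.0363,.095],[.5436,-.0177,.095]]))
E
```

```text
time: 18.5
ee_pos: [0.5485, 0.0095, 0.3746]
tool_rot: [3.139, 0.039, 0.021]
ft_force: [0.5, 0.5, -0.2]
opening: 0.881
grasp_force: 0.0
{'time': 18.5, 'q': [-0.126, 0.057, 1.765, 0.0, 1.306, 1.42], 'ee_pos': [0.548, 0.01, 0.375], 'tool_rot': [3.139, 0.039, 0.021], 'ft_force': [0.548, 0.466, -0.237], 'opening': 0.881, 'grasp_force': 0.0}
expected top centre/edges [[257.75587092 192.05609423]
 [258.49967198 162.91489917]
 [228.19382587 191.3578838 ]
 [287.27611263 192.74390618]]
```

View pics/w7.png

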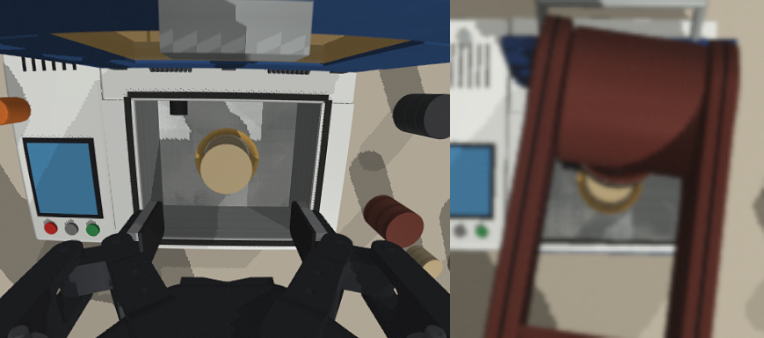

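The core's top disc is at (258,192) in the wrist picture, exactly where a seated, upright core should be. Now I go up, turn back and look at the bar.

```bash
python3 -m crank '{"series":[{"wx":0,"wy":0,"wz":0,"dx":-1,"dy":0,"dz":-4,"fingers":7.5},{"wx":0,"wy":0,"wz":0,"dx":0,"dy":0,"dz":-4.5,"fingers":4},{"wx":0,"wy":0,"wz":0,"dx":0,"dy":0,"dz":-4.5,"fingers":4},{"wx":0,"wy":0,"wz":0,"dx":0,"dy":0,"dz":-4.5,"fingers":4},{"wx":0,"wy":0,"wz":0,"dx":0,"dy":0,"dz":-3,"fingers":4},{"wx":0,"wy":0,"wz":0,"dx":0,"dy":0,"dz":0,"fingers":4}]}'
python3 -m crank '{"series":[{"wx":0,"wy":0,"wz":-8.2,"dx":0,"dy":0,"dz":0,"fingers":4},{"wx":0,"wy":0,"wz":-8.2,"dx":0,"dy":0,"dz":0,"fingers":4},{"wx":0,"wy":0,"wz":-8.2,"dx":0,"dy":0,"dz":0,"fingers":4},{"wx":0,"wy":0,"wz":-8.2,"dx":0,"dy":0,"dz":0,"fingers":4},{"wx":0,"wy":0,"wz":-8.2,"dx":0,"dy":0,"dz":0,"fingers":4},{"wx":0,"wy":0,"wz":-8.2,"dx":0,"dy":0,"dz":0,"fingers":4},{"wx":0,"wy":0,"wz":-8.2,"dx":0,"dy":0,"dz":0,"fingers":4},{"wx":0,"wy":0,"wz":-8.2,"dx":0,"dy":0,"dz":0,"fingers":4},{"wx":0,"wy":0,"wz":-8.2,"dx":0,"dy":0,"dz":0,"fingers":4},{"wx":0,"wy":0,"wz":-8.2,"dx":0,"dy":0,"dz":0,"fingers":4},{"wx":0,"wy":0,"wz":-8,"dx":0,"dy":0,"dz":0,"fingers":4},{"wx":0,"wy":0,"wz":0,"dx":0,"dy":4,"dz":0,"fingers":4},{"wx":0,"wy":0,"wz":0,"dx":0,"dy":4,"dz":0,"fingers":4},{"wx":0,"wy":0,"wz":0,"dx":0,"dy":4,"dz":0,"fingers":4},{"wx":0,"wy":0,"wz":0,"dx":0,"dy":0,"dz":0,"fingers":4},{"wx":0,"wy":0,"wz":0,"dx":0,"dy":0,"dz":0,"fingers":4}]}'
python3 - <<'E'
from h import *
s=st(); print(R.from_rotvec(s["tool_rot"]).as_matrix().round(3))
c=snap("wrist","w8.png")
print("bar expected",proj(c,[[.6695,.012,.344],[.668,.075,.344],[.671,-.05,.344]]),[(d["position"],round(d["score"],2)) for d in arm.look_for("wrist","lid_bar")])
E
```

```text
time: 19.2
ee_pos: [0.5364, 0.0094, 0.5757]
tool_rot: [3.14, 0.039, 0.011]
ft_force: [0.4, 0.2, -0.2]
opening: 0.467
grasp_force: 0.0
time: 20.8
ee_pos: [0.6573, 0.0123, 0.5665]
tool_rot: [-2.19, -2.245, 0.007]
ft_force: [-0.8, 0.1, -0.2]
opening: 0.469
grasp_force: 0.0
{'time': 20.8, 'q': [-0.101, 0.255, 1.188, -0.0, 1.705, -0.126], 'ee_pos': [0.657, 0.012, 0.567], 'tool_rot': [-2.19, -2.245, 0.007], 'ft_force': [-0.799, 0.089, -0.201], 'opening': 0.469, 'grasp_force': 0.0}
[[-0.025  1.    -0.007]
 [ 1.     0.025  0.001]
 [ 0.001 -0.007 -1.   ]]
bar expected [[278.74549366 207.26421813]
 [280.6469214  116.89711413]
 [276.97071093 281.94547322]] [([257.4, 185.4], 0.83)]
```

View pics/w8.png

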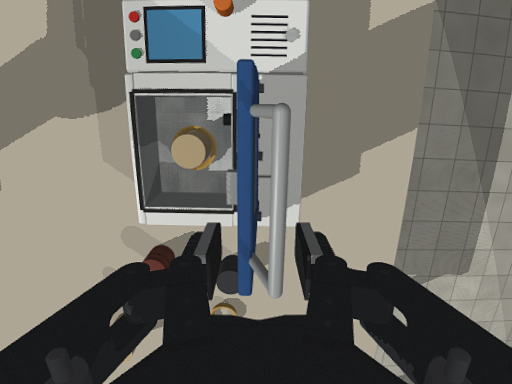

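The bar runs from (281,117) to (277,285), matching the expected fully open position. I descend and grip it.

```bash
python3 -m crank '{"series":[{"wx":0,"wy":0,"wz":0,"dx":0,"dy":1.3,"dz":0,"fingers":4},{"wx":0,"wy":0,"wz":0,"dx":0,"dy":0,"dz":2,"fingers":4},{"wx":0,"wy":0,"wz":0,"dx":0,"dy":0,"dz":2,"fingers":4},{"wx":0,"wy":0,"wz":0,"dx":0,"dy":0,"dz":1.5,"fingers":4},{"wx":0,"wy":0,"wz":0,"dx":0,"dy":0,"dz":1,"fingers":4},{"wx":0,"wy":0,"wz":0,"dx":0,"dy":0,"dz":0,"fingers":4},{"wx":0,"wy":0,"wz":0,"dx":0,"dy":0,"dz":0,"fingers":0},{"wx":0,"wy":0,"wz":0,"dx":0,"dy":0,"dz":0,"fingers":0},{"wx":0,"wy":0,"wz":0,"dx":0,"dy":0,"dz":0,"fingers":0},{"wx":0,"wy":0,"wz":0,"dx":0,"dy":0,"dz":0,"fingers":0},{"wx":0,"wy":0,"wz":0,"dx":0,"dy":0,"dz":0,"fingers":0},{"wx":0,"wy":0,"wz":0,"dx":0,"dy":0,"dz":0,"fingers":0}]}' 30
```

```text
time: 22.1
ee_pos: [0.6696, 0.0128, 0.5076]
tool_rot: [2.192, 2.247, 0.003]
ft_force: [0.4, -0.0, 5.9]
opening: 0.123
grasp_force: 29.7
```

Run:
```python
import numpy as np
t=np.radians(np.linspace(88.9,52.5,17)+7.19); r=22.38
for a,y,z in zip(np.linspace(88.9,52.5,17)[1:],np.diff(-r*np.cos(t)),np.diff(-r*np.sin(t))): print(round(a,1),round(y,2),round(z,2))
```

```text
86.6 -0.89 -0.08
84.4 -0.89 -0.04
82.1 -0.89 -0.01
79.8 -0.89 0.03
77.5 -0.89 0.06
75.2 -0.88 0.1
73.0 -0.88 0.13
70.7 -0.87 0.17
68.4 -0.86 0.2
66.2 -0.86 0.24
63.9 -0.85 0.27
61.6 -0.83 0.3
59.3 -0.82 0.34
57.0 -0.81 0.37
54.8 -0.79 0.4
52.5 -0.78 0.43
```

```bash
python3 -m crank '{"series":[{"wx":0,"wy":0,"wz":0,"dx":0,"dy":-0.89,"dz":-0.08,"fingers":0},{"wx":0,"wy":0,"wz":0,"dx":0,"dy":-0.89,"dz":-0.04,"fingers":0},{"wx":0,"wy":0,"wz":0,"dx":0,"dy":-0.89,"dz":-0.01,"fingers":0},{"wx":0,"wy":0,"wz":0,"dx":0,"dy":-0.89,"dz":0.03,"fingers":0},{"wx":0,"wy":0,"wz":0,"dx":0,"dy":-0.89,"dz":0.06,"fingers":0},{"wx":0,"wy":0,"wz":0,"dx":0,"dy":-0.88,"dz":0.1,"fingers":0},{"wx":0,"wy":0,"wz":0,"dx":0,"dy":-0.88,"dz":0.13,"fingers":0},{"wx":0,"wy":0,"wz":0,"dx":0,"dy":-0.87,"dz":0.17,"fingers":0},{"wx":0,"wy":0,"wz":0,"dx":0,"dy":0,"dz":0,"fingers":0}]}'
```

```text
time: 23.0
ee_pos: [0.5971, 0.0116, 0.5016]
tool_rot: [-2.191, -2.247, 0.002]
ft_force: [0.0, 5.3, 3.2]
opening: 0.125
grasp_force: 31.7
```

```bash
python3 -m crank '{"series":[{"wx":0,"wy":0,"wz":0,"dx":0,"dy":-0.86,"dz":0.2,"fingers":0},{"wx":0,"wy":0,"wz":0,"dx":0,"dy":-0.86,"dz":0.24,"fingers":0},{"wx":0,"wy":0,"wz":0,"dx":0,"dy":-0.85,"dz":0.27,"fingers":0},{"wx":0,"wy":0,"wz":0,"dx":0,"dy":-0.83,"dz":0.3,"fingers":0},{"wx":0,"wy":0,"wz":0,"dx":0,"dy":-0.82,"dz":0.34,"fingers":0},{"wx":0,"wy":0,"wz":0,"dx":0,"dy":-0.81,"dz":0.37,"fingers":0},{"wx":0,"wy":0,"wz":0,"dx":0,"dy":-0.79,"dz":0.4,"fingers":0},{"wx":0,"wy":0,"wz":0,"dx":0,"dy":-0.78,"dz":0.43,"fingers":0},{"wx":0,"wy":0,"wz":0,"dx":0,"dy":0,"dz":0,"fingers":0},{"wx":0,"wy":0,"wz":0,"dx":0,"dy":0,"dz":0,"fingers":0}]}'
python3 - <<'E'
from h import *
s=st(); e=s["ee_pos"]
for hx in(.644,.6465,.648): print(hx,"theta from x",np.degrees(np.arccos((hx-e[0])/.2238))-7.19)
for o in(.160,.1636,.165): print(o,"theta from z",np.degrees(np.arcsin((e[2]-o-.121)/.2238))-7.19)
c=snap("scene"); w=snap("wrist")
cv2.imwrite("pics/fin.png",np.hstack([cv2.resize(c["color"][100:260,170:370],(400,320)),cv2.resize(w["color"],(400,320))])[...,::-1])
# project lid edge corners for angles in scene and wrist camera: bar ends
yaw=np.radians(1.35); ax=np.array([np.cos(yaw),np.sin(yaw),0]); ay=np.array([-np.sin(yaw),np.cos(yaw),0]); H=np.array([.6455,.011,.121])
for th in(48,50,52.5,55,58):
    p=np.radians(th); P=[H+sgn*.107*ay-.18*np.cos(p)*ax+np.array([0,0,.18*np.sin(p)]) for sgn in(1,-1)]
    print(th,"scene edge(view px)",((proj(c,P)-[170,100])*2).round(1).tolist(),"wrist",(proj(w,P)*[400/512,320/384]+[400,0]).round(1).tolist())
E
```

```text
time: 24.0
ee_pos: [0.5315, 0.0101, 0.4754]
tool_rot: [-2.19, -2.246, 0.002]
ft_force: [-0.0, 5.5, 0.3]
opening: 0.123
grasp_force: 31.2
{'time': 24.0, 'q': [-0.13, -0.041, 1.675, 0.002, 1.513, -0.155], 'ee_pos': [0.531, 0.01, 0.475], 'tool_rot': [-2.19, -2.246, 0.002], 'ft_force': [-0.024, 5.518, 0.269], 'opening': 0.123, 'grasp_force': 31.179}
0.644 theta from x 52.630859007233454
0.6465 theta from x 51.887648191107616
0.648 theta from x 51.438944733007865
0.16 theta from z 53.09636120266935
0.1636 theta from z 51.28671592451663
0.165 theta from z 50.6077429250146
48 scene edge(view px) [[218.0, 88.4], [96.6, 129.0]] wrist [[595.9, 39.4], [597.0, 275.9]]
50 scene edge(view px) [[219.9, 87.4], [98.2, 128.1]] wrist [[601.9, 38.2], [601.5, 279.0]]
52.5 scene edge(view px) [[222.5, 86.3], [100.2, 127.1]] wrist [[610.0, 36.9], [607.4, 282.9]]
55 scene edge(view px) [[225.1, 85.5], [102.4, 126.4]] wrist [[618.9, 35.5], [613.8, 286.7]]
58 scene edge(view px) [[228.4, 84.7], [105.2, 125.9]] wrist [[630.4, 34.0], [622.1, 291.0]]
```

View pics/fin.png

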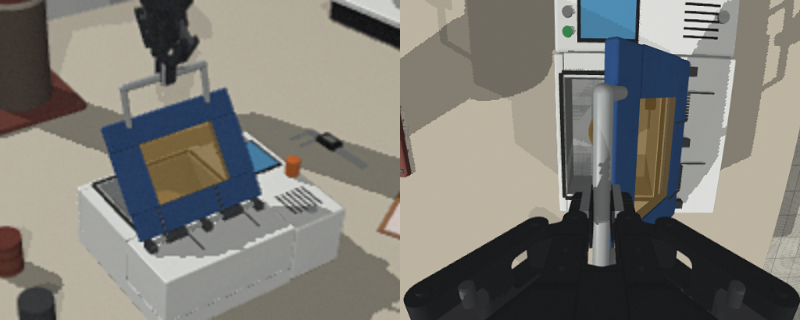

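The lid is held at about 52°: the wrist view's lid corner at (606,38) fits 51.5 to 52°. I nudge it up half a degree to centre it in the 50 to 55° band, let it settle and hand in.

```bash
python3 -m crank '{"series":[{"wx":0,"wy":0,"wz":0,"dx":0,"dy":0.15,"dz":-0.1,"fingers":0},{"wx":0,"wy":0,"wz":0,"dx":0,"dy":0,"dz":0,"fingers":0},{"wx":0,"wy":0,"wz":0,"dx":0,"dy":0,"dz":0,"fingers":0},{"wx":0,"wy":0,"wz":0,"dx":0,"dy":0,"dz":0,"fingers":0},{"wx":0,"wy":0,"wz":0,"dx":0,"dy":0,"dz":0,"fingers":0}]}' && python3 -c "
from rig import arm
print(arm.hand_in())"
```

```text
time: 24.6
ee_pos: [0.5333, 0.0101, 0.4765]
tool_rot: [-2.19, -2.246, 0.002]
ft_force: [-0.5, 5.7, 1.9]
opening: 0.125
grasp_force: 31.2
the job is handed in; nothing more can be done
None
```

The sandstone core stands upright in the brass ring, set down gently, and the arm is holding the lid at about 52.5° (roughly 7.5° below balance); I handed the job in at 24.6 s, and the hand-in gave no verdict.

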